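Eject a tube handle from its test dock and trap it with the other finger

TASK

A tube handle is locked in the spring-loaded test dock: press the dock's black release key fully down with one fingertip, so that the spring ejector pushes the tube out, and with the other finger stop the tube's front end on the outlet rollers before it passes their front edge. Finish while holding just that: the key still fully down, and the tube at rest against the finger, clearly out of its seat. Do not lift the tube, and leave the bottle, the half shell and the screwdriver round the dock where they are.

Things in the scene. Friction and masses are not known exactly. Their poses are not given: they have to be found in the camera images.
- dock: Test dock fixed to the bench: foot plate 312 x 66 mm, sloping roller track, grey side walls, grey spring housing (102 mm high) at the rear, grey key housing beside the outlet. Origin on the bench under the catch; x runs along the track from outlet to rear, y to the key's side, z up. Foot plate x -72 to 240, y -33 to 33 mm. Side walls x 15 to 180, outer faces y = +-25 mm, 27 mm above the rollers.
- key_pad (a point): Centre of the top face of the black release key, a flat ribbed pad 42 mm along the dock's x and 36 mm along its y, at x = -35, y = 55 mm in the dock; 60 mm above the bench when up, 49 mm when fully down (the point moves with it). The outlet's centre line passes 55 mm to its -y side.
- release_key (a joint): Travel of the release key straight down, m: 0 up, 0.011 fully down. A spring pushes it up, 2 N at the top, 5 N fully down; about 3 N more drags the catch off the tube, which is let go after about 7 mm. If the key comes up later the catch presses on the tube from below.
- tube: Tube handle locked in the dock: pale round tube, 34 mm in diameter, 176 mm long, 0.11 kg. Origin on its underside near mid-length, +y along the tube to the rear. The spring ejector behind it pushes it to the outlet, 3.5 N at first, 1 N after its 32 mm stroke; then the tube rolls on down the slope by itself and past the outlet's edge, within half a second of its release.
- tube_nose (a point): Centre of the tube's front end face (34 mm round), the end towards the outlet, 17 mm above the rollers.
- seat (a point): Point fixed in the dock where tube_nose is while the tube is locked; axes as the dock's. The tube comes out along the dock's -x. The catch that locks it is a steel lug, 22 mm wide, at x = -10 to -2 mm in the dock, 51 mm above the bench; it goes down with the key.
- outlet_edge (a point): Point fixed in the dock: front edge of the outlet on the track's centre line, at the height of the roller tops, 68 mm from the seat along the dock's -x; axes as the dock's. Roller tops are 44 mm above the bench at the dock's x = 0, 37 mm here; on the outlet only the catch stands higher than the rollers.
- half_shell: Green half housing, open side up, 27 x 74 x 13 mm, loose, lying on the key's side of the dock, beyond the key; origin at the centre of its underside. Not to be moved.
- bottle: Small bottle with a white cap, 42 mm in diameter, 90 mm high, loose, standing beside the dock's rear half on the key's side; origin at the centre of its underside. Not to be moved.
- driver: Small screwdriver, 164 mm long, 20 mm thick handle, loose, lying across the way in front of the outlet; origin at the centre of its underside. Not to be moved.
Not all that is in view belongs to the job. What is shaped like the tube but orange is not meant.

How it is judged:
On the way:
1. the release key is being pressed (4 mm down) while the tube is still locked in its seat (value of joint release_key above 0.004 m and x of tube_nose in the frame of seat above -0.006 m).
At the end, for the whole second after the job is handed in: The key is held at least 8.5 mm down (of 11 mm), the tube's front end has come at least 12 mm out of its seat and is not past the outlet's edge, and the tube rests (under 10 mm/s) against a finger with at least 0.05 N (value of joint release_key above 0.0085 m and x of tube_nose in the frame of seat below -0.012 m and x of tube_nose in the frame of outlet_edge above 0.002 m and contact force between the fingers and tube above 0.05 N and linear speed of tube below 0.01 m/s); the arm keeps its last pose, push and grip.
It fails at once if the tube's front end passes the outlet's front edge (x of tube_nose in the frame of outlet_edge below 0 m).
It fails at once if the tube is lifted off its rollers (more than about 12 mm) (z of tube in the frame of dock above 0.065 m or z of tube_nose in the frame of dock above 0.074 m).
It fails at once if a bystander is moved more than 15 mm (distance of any of half_shell, bottle, driver from where it was at the start of the episode above 0.015 m).
It also fails if it takes over 29 s, if anything falls off the work surface, if the arm or the gripper's body presses on something with over 40 N, if the wrist force passes 120 N, or if a joint passes its speed limit or range.

ROBOT

A 7-joint arm with a two-finger parallel gripper is mounted at the origin on the work surface; the furniture and walls round the work are solid. World frame = base frame: x ahead of the robot, y to its left, z up, the work surface at z = 0. Lengths are in m, angles in rad, forces in N, time in s.
With the tool pointing down it reaches from about 0.425 to 0.875 m from the base axis. Payload 4.7 kg.
Tool frame: the origin (TCP) lies on the centre line of the jaws, within the pads' length; the fingertips stand ahead of it and the grasp point (between the pads) lies 2 mm behind it (nose_length is the z of the fingertips in the tool frame, in m); z points along the fingers, y is the line along which they close (so a half turn about z gives the same grasp; the last joint's range is limited). The gripper opens to 87 mm and grips with 3 to 60 N. Pads are 19 mm wide; open, the fingers measure 117 mm over their backs; the gripper's body (75 mm by 190 mm) begins 51 mm behind the grasp point.
Start: joints at [1.275, 0.321, -0.07, 1.45, 0.023, 1.371, -0.057], TCP at [0.198, -0.619, 0.24] pointing down, gripper open.
Joint ranges: [-2.86, 2.86], [-0.3, 2.09], [-1.38, 1.24], [0.06, 2.45], [-1.56, 4.7], [0.09, 2.05], [-2.69, 2.69]. Speed limits (rad/s): [2.57, 2.57, 3.14, 3.14, 3.14, 3.14, 3.14].

INTERFACE

Orientations are given as a rotation vector (axis times angle).
In Python, from bench import * gives the robot as it stands.
- The arm moves only by the tool send_rows, never from a script. Its arguments are lists of equal length, an entry for each row: "xyz": the shift along the tool's x, y, z in mm, a list of three; "dr": the turn, a rotation vector about the tool's x, y, z in rad, a list of three. A call has exactly 10 rows; each row is the pose to reach, as a shift and turn from the pose commanded when the call began, along the tool's axes at that moment; what a row does not reach only later rows make up. A row lasts 1/12 s, in which the tool goes at most 41.7 mm and 7.16 degrees, less where a joint would pass 70% of its speed; a pose out of reach is approached as far as the arm can. A call with a gripper value outside its range is refused whole. "jaw" is the finger opening in mm, from 0 to 87, set as the call begins (left out, the last holds). The fingers move at their own pace and stop on an object; "grip_force" is the grip in N (left out, the last holds). Time passes only in rows, so rows that repeat a pose let the fingers close, or fill a call up. It gives the time, the measured TCP pose, the force, the opening and the grip force at its end, in the units of the state.
- get_state(): the state, without advancing time (a new reading comes with each control period).
- get_image(name): name is "scene" or "side" or "wrist"; returns the picture (384x512x3 uint8, red, green, blue); there is no depth.
- calibration(name): a dict with "vfov" (degrees; the focal length in pixels is half the picture's height over the tangent of half this angle, whatever the lens; pixels are square), "cx", "cy" (the principal point, pixels), "rvec" (rotation vector, rad) and "tvec" (3), from world to camera coordinates, as OpenCV has them; the wrist camera has in their place "hand_eye" (4x4, takes a point from camera to tool coordinates, whose origin is the TCP and whose axes are the flange's). Camera axes: x right, y down, z forward; pixel columns grow to the right and rows downward; lengths in m; the calibration is good to about 2 mm. A picture is of the moment at which its call begins: read the wrist's pose just before it. calibration takes no time and is no camera call.
- close_job(): hands the job in; it is judged then, once.
The state is a dict: "time": time; "joint_positions": joint angles; "qd": joint speeds; "joint_torque": joint torques, N m; "position": TCP position; "tool_rot": TCP orientation; "ft_force": force on the tool from outside, world axes, zero at the start; "torque": the same for the moment, N m; "grip_width": opening from 0.0 (shut) to 1.0 (fully open); "grip_force": force on a finger pad.
Only numpy, scipy, OpenCV 4.12 (cv2) and the standard library are available. Lean on these libraries where they do the work, as an engineer would, in place of code of your own. Each camera call takes 0.05 s, during which the arm holds its last target. There are 200 camera calls.

## Working session

There is one attempt and no reset: what is moved stays moved. The work goes in short steps, Python scripts to look and compute and a tool call to move; the robot and the scene stay as the last step left them, time stands still between calls to the robot, and variables do not carry over. Pictures are saved under pics/ and viewed, at most 10 in all, crops included, and the job is handed in when it is done.

Besides the shell and the picture viewer there is one more tool, called after "Request:" in YAML: its name, and indented under it one key for each argument. send_rows: Moves the arm, as the interface text tells. Its arguments: {"type":"object","properties":{"xyz":{"type":"array"},"dr":{"type":"array"},"jaw":{"type":"number"},"grip_force":{"type":"number"}},"required":["xyz","dr"]}

```bash
mkdir -p pics; python3 - <<'E'
from bench import *
import cv2
s=get_state();print({k:s[k] for k in s})
try: print(nose_length)
except Exception as e: print(e)
for n in("scene","side","wrist"):
    print(n,calibration(n)); cv2.imwrite(f"pics/{n}0.png",get_image(n)[...,::-1])
E
```

```text
{'time': 0.0, 'joint_positions': array([ 1.27508303,  0.32183205, -0.07009235,  1.45167647,  0.02261219,
        1.37078709, -0.05688995]), 'qd': array([ 0.00022648, -0.00044872,  0.00119496,  0.00074323, -0.00045023,
        0.00211577, -0.00080562]), 'joint_torque': array([ 7.71268951e-04, -4.91284561e+01, -4.03220225e-01, -3.12536144e+01,
       -6.37623598e-02,  4.37272363e-02,  1.62269348e-04]), 'position': array([ 0.19796866, -0.61857363,  0.23845493]), 'tool_rot': array([-3.10211198e+00, -4.84498648e-01,  6.29921116e-04]), 'ft_force': array([ 0.24783229,  0.30535484, -0.5430453 ]), 'torque': array([ 0.02156644, -0.0263494 ,  0.04813264]), 'grip_force': 0.0, 'grip_width': 0.9999248065096925}
0.017
scene {'vfov': 42.42398545310007, 'cx': 257.7838710949682, 'cy': 185.32425030291034, 'rvec': array([ 0.92017422, -2.17920107,  1.36539165]), 'tvec': array([0.34546524, 0.18336365, 0.98304036])}
side {'vfov': 42.45491702704093, 'cx': 249.96897548459387, 'cy': 180.78775428161924, 'rvec': array([ 0.44358407, -2.66609957,  1.30544482]), 'tvec': array([0.45166748, 0.11163755, 1.08627826])}
wrist {'vfov': 65.44150327217392, 'cx': 256.36960052842323, 'cy': 196.78102094061785, 'hand_eye': array([[-7.61523875e-04, -9.60483504e-01, -2.78335873e-01,
         7.55033087e-02],
       [ 9.99999216e-01, -4.54711614e-04, -1.16686459e-03,
        -1.32730514e-03],
       [ 9.94191631e-04, -2.78336544e-01,  9.60483097e-01,
        -1.45361760e-01],
       [ 0.00000000e+00,  0.00000000e+00,  0.00000000e+00,
         1.00000000e+00]])}
```

View pics/scene0.png

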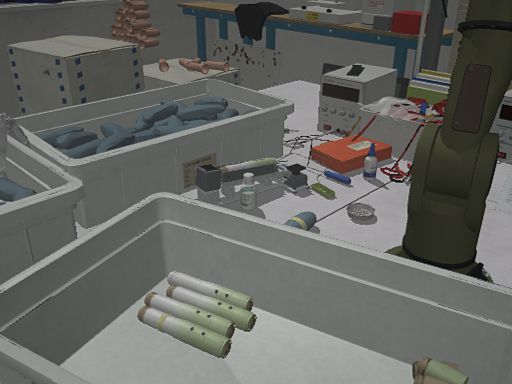

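View pics/side0.png

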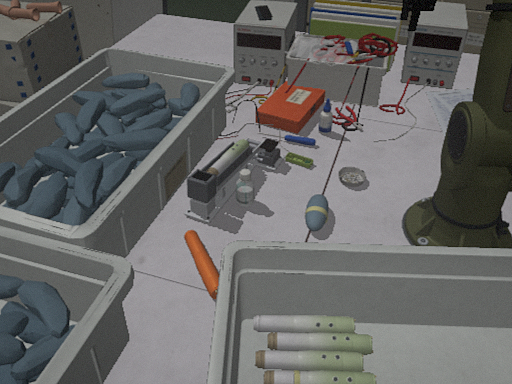

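View pics/wrist0.png

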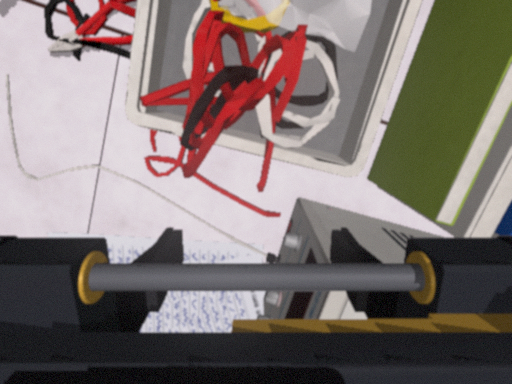

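The dock is at side ≈(230,170) and scene ≈(245,180). The key housing is at side (267,150), and the half shell at (299,159). The orange rod at (202,265) is the decoy. Next I'll enlarge both views.

```bash
python3 - <<'E'
import cv2,numpy as np
a=cv2.imread("pics/side0.png")[120:225,180:330];b=cv2.imread("pics/scene0.png")[140:215,185:345]
cv2.imwrite("pics/c1.png",cv2.resize(a,None,fx=5,fy=5,interpolation=cv2.INTER_CUBIC))
cv2.imwrite("pics/c2.png",cv2.resize(b,None,fx=5,fy=5,interpolation=cv2.INTER_CUBIC))
E
```

```text
(no output)
```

View pics/c1.png

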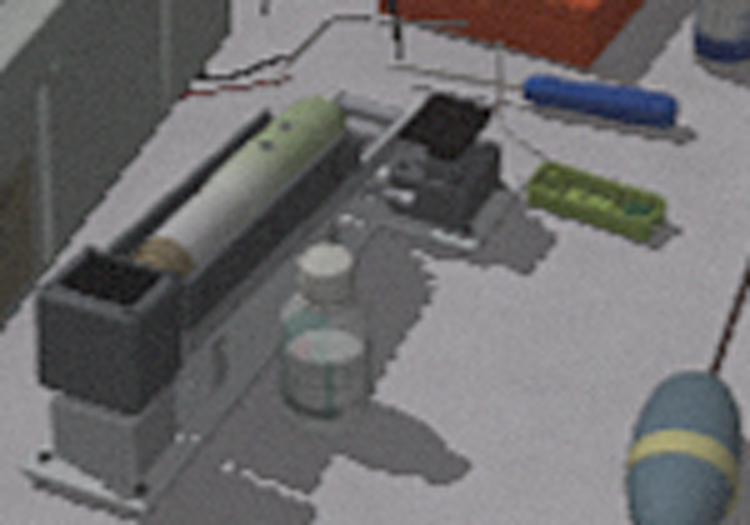

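View pics/c2.png

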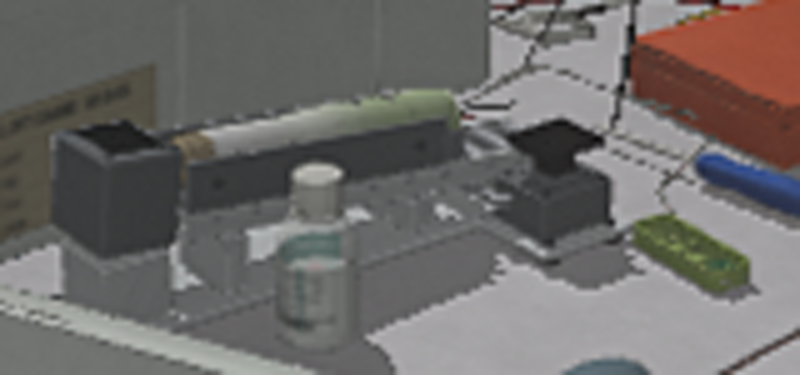

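The side crop shows the pad centre at crop (449,125) and the foot plate's rear corners at (22,468) and (140,515). In the scene crop the pad is at (556,145), and the key-side wall's front top corner at (460,122). The pale tube in the dock is the target. Next I'll fit the dock pose.

```bash
cat > h.py <<'E'
from bench import *
import numpy as np,cv2
from scipy.optimize import least_squares
from scipy.spatial.transform import Rotation as R
def K(c):
    f=192/np.tan(np.radians(c["vfov"])/2); return np.array([[f,0,c["cx"]],[0,f,c["cy"]],[0,0,1]])
def ext(n,s=None):
    c=calibration(n)
    if n!="wrist": return K(c),R.from_rotvec(c["rvec"]).as_matrix(),c["tvec"]
    T=np.eye(4);T[:3,:3]=R.from_rotvec(s["tool_rot"]).as_matrix();T[:3,3]=s["position"]
    M=np.linalg.inv(T@c["hand_eye"]);return K(c),M[:3,:3],M[:3,3]
def proj(E,P):
    p=(E[0]@(E[1]@np.atleast_2d(P).T+E[2][:,None])).T; return p[:,:2]/p[:,2:]
def d2w(p,P):
    c,s=np.cos(p[2]),np.sin(p[2]);P=np.atleast_2d(P)
    return np.c_[p[0]+c*P[:,0]-s*P[:,1],p[1]+s*P[:,0]+c*P[:,1],P[:,2]]
def fit(obs,x0):
    f=lambda p:np.concatenate([(proj(E,d2w(p,P))-np.array(uv)).ravel() for E,P,uv in obs])
    best=min((least_squares(f,[x0[0],x0[1],a]) for a in ([x0[2]] if len(x0)>2 else np.arange(-3,3.1,1))),key=lambda r:r.cost)
    return best.x,f(best.x).reshape(-1,2).round(1)
E
python3 - <<'E'
from h import *
S=ext("side");C=ext("scene")
sc=lambda u,v:(180+u/5,120+v/5); cc=lambda u,v:(185+u/5,140+v/5)
m=1e-3*np.array
obs=[(S,np.array([[-35,55,60],[240,-33,4],[240,33,4]])/1e3,[sc(449,125),sc(22,468),sc(140,515)]),
(C,np.array([[-35,55,60],[15,25,72.5]])/1e3,[cc(556,145),cc(460,122)])]
p,r=fit(obs,[.4,-.5]);print(p,r.tolist())
def tri(a,b):
    P=cv2.triangulatePoints(S[0]@np.c_[S[1],S[2]],C[0]@np.c_[C[1],C[2]],np.array(a,float),np.array(b,float)).ravel();return P[:3]/P[3]
print("pad tri",tri(sc(449,125),cc(556,145)))
w=d2w(p,np.array([[-35,55,60],[-35,0,40],[-72,0,37]])/1e3);print(w,np.hypot(w[:,0],w[:,1]))
E
```

```text
Traceback (most recent call last):
TypeError: unsupported operand type(s) for *: 'float' and 'builtin_function_or_method'
```

```bash
python3 - <<'E'
from h import *
S=ext("side");C=ext("scene")
sc=lambda u,v:(180+u/5,120+v/5); cc=lambda u,v:(185+u/5,140+v/5)
obs=[(S,np.array([[-35,55,60],[240,-33,4],[240,33,4]])/1e3,[sc(449,125),sc(22,468),sc(140,515)]),
(C,np.array([[-35,55,60],[15,25,72.5]])/1e3,[cc(556,145),cc(460,122)])]
p,r=fit(obs,[.4,-.5]);print(p,r.tolist())
def tri(a,b):
    P=cv2.triangulatePoints(S[0]@np.c_[S[1],S[2]],C[0]@np.c_[C[1],C[2]],np.array(a,float),np.array(b,float)).ravel();return P[:3]/P[3]
print("pad tri",tri(sc(449,125),cc(556,145)))
w=d2w(p,np.array([[-35,55,60],[-35,0,40],[-72,0,37]])/1e3);print(w,np.hypot(w[:,0],w[:,1]))
E
```

```text
[ 0.51724674 -0.08503358  1.41653369] [[1.8, -0.6], [-1.0, 0.7], [0.2, 0.6], [1.0, -2.0], [-1.4, -1.1]]
pad tri [ 0.46393121 -0.11596404  0.05201912]
[[ 0.45752205 -0.11116712  0.06      ]
 [ 0.51186893 -0.11961796  0.04      ]
 [ 0.50618383 -0.15617858  0.037     ]] [0.4708339  0.52565983 0.52972995]
```

```bash
cat >> h.py <<'E'
def target(p,dx,dy,z,sgn):   # tool pose with TCP at dock (dx,dy), height z; tool x = sgn*dock x
    X=sgn*np.array([np.cos(p[2]),np.sin(p[2]),0]);Z=np.array([0,0,-1.]);Y=np.cross(Z,X)
    return d2w(p,[[dx,dy,z]])[0],np.c_[X,Y,Z]
def delta(pos,rot,tp,tR):
    A=R.from_rotvec(rot).as_matrix();return (A.T@(tp-pos)*1e3).round(1),R.from_matrix(A.T@tR).as_rotvec().round(3)
E
python3 - <<'E'
from h import *
p=[.51724674,-.08503358,1.41653369]
s=get_state();A=R.from_rotvec(s["tool_rot"]).as_matrix();print(A.round(2))
for g in(1,-1):
    for dx in(-.04,-.1,.02,.06): 
        tp,tR=target(p,dx,.0275,.25,g);print(g,dx,tp.round(3),delta(s["position"],s["tool_rot"],tp,tR))
S=ext("side")
def ray(uv,z):
    d=S[1].T@np.linalg.inv(S[0])@np.array([*uv,1.]);o=-S[1].T@S[2];return o+d*(z-o[2])/d[2]
for uv in((226,130),(180,186)): print(ray(uv,0))
for z in (.1,.15,.2):print("rim",z,ray((232,70),z))
for z in(0,.05):print("orange box",ray((258,120),z),ray((305,130),z))
E
```

```text
[[ 0.95  0.3  -0.  ]
 [ 0.3  -0.95  0.  ]
 [-0.   -0.   -1.  ]]
1 -0.04 [ 0.484 -0.12   0.25 ] (array([ 424.2, -387.5,  -10.7]), array([-1.000e-03, -1.000e-03, -1.107e+00]))
1 -0.1 [ 0.475 -0.18   0.25 ] (array([ 397.4, -333.8,  -10.8]), array([-1.000e-03, -1.000e-03, -1.107e+00]))
1 0.02 [ 0.493 -0.061  0.25 ] (array([ 451.1, -441.1,  -10.7]), array([-1.000e-03, -1.000e-03, -1.107e+00]))
1 0.06 [ 0.499 -0.022  0.25 ] (array([ 469. , -476.9,  -10.6]), array([-1.000e-03, -1.000e-03, -1.107e+00]))
-1 -0.04 [ 0.484 -0.12   0.25 ] (array([ 424.2, -387.5,  -10.7]), array([-1.000e-03,  1.000e-03,  2.035e+00]))
-1 -0.1 [ 0.475 -0.18   0.25 ] (array([ 397.4, -333.8,  -10.8]), array([-1.000e-03,  1.000e-03,  2.035e+00]))
-1 0.02 [ 0.493 -0.061  0.25 ] (array([ 451.1, -441.1,  -10.7]), array([-1.000e-03,  1.000e-03,  2.035e+00]))
-1 0.06 [ 0.499 -0.022  0.25 ] (array([ 469. , -476.9,  -10.6]), array([-1.000e-03,  1.000e-03,  2.035e+00]))
[ 0.626422   -0.22625782  0.        ]
[0.64058137 0.05098208 0.        ]
rim 0.1 [ 0.67151521 -0.40173876  0.1       ]
rim 0.15 [ 0.63360077 -0.30257399  0.15      ]
rim 0.2 [ 0.59568633 -0.20340923  0.2       ]
orange box [ 0.5571259  -0.30892032  0.        ] [ 0.41283947 -0.30038817  0.        ]
orange box [ 0.53184117 -0.2290866   0.05      ] [ 0.39713478 -0.22112095  0.05      ]
```

Request:
send_rows:
  xyz:
    - [10, -9, -10]
    - [35, -31, -20]
    - [65, -58, -25]
    - [95, -84, -25]
    - [125, -111, -25]
    - [155, -138, -25]
    - [185, -164, -25]
    - [213, -190, -25]
    - [235, -209, -25]
    - [245, -218, -25]
  dr:
    - [0, 0, -0.05]
    - [0, 0, -0.15]
    - [0, 0, -0.27]
    - [0, 0, -0.39]
    - [0, 0, -0.51]
    - [0, 0, -0.63]
    - [0, 0, -0.75]
    - [0, 0, -0.87]
    - [0, 0, -0.99]
    - [0, 0, -1.107]
  jaw: 40

```text
time: 0.98
position: [0.3677, -0.3321, 0.2647]
tool_rot: [-2.373, -2.058, -0.002]
ft_force: [0.1, -0.0, -0.4]
grip_width: 0.466
grip_force: 0.0
```

```bash
python3 - <<'E'
from h import *
p=[.51724674,-.08503358,1.41653369]
s=get_state();tp,tR=target(p,-.06,.0275,.25,1);print(s["time"],s["position"],s["joint_positions"].round(2),s["grip_width"],delta(s["position"],s["tool_rot"],tp,tR))
E
```

```text
0.9833 [ 0.36767832 -0.33209304  0.26469477] [ 1.05 -0.01 -0.36  1.77 -0.    1.37  0.54] 0.4659269214475217 (array([206.1,  84.9,  14.9]), array([ 0.001, -0.001,  0.012]))
```

Request:
send_rows:
  xyz:
    - [10, 4, 0]
    - [35, 14, 2]
    - [65, 27, 5]
    - [95, 39, 8]
    - [125, 52, 11]
    - [155, 64, 14]
    - [185, 76, 15]
    - [203, 84, 15]
    - [206, 85, 15]
    - [206, 85, 15]
  dr:
    - [0, 0, 0]
    - [0, 0, 0]
    - [0, 0, 0]
    - [0, 0, 0]
    - [0, 0, 0]
    - [0, 0, 0]
    - [0, 0, 0]
    - [0, 0, 0]
    - [0, 0, 0]
    - [0, 0, 0]

```text
time: 1.82
position: [0.4809, -0.1455, 0.2493]
tool_rot: [-2.386, -2.043, 0.0]
ft_force: [-0.6, -0.5, -0.3]
grip_width: 0.456
grip_force: 0.0
```

```bash
python3 - <<'E'
from h import *
s=get_state();im=get_image("wrist")[...,::-1];cv2.imwrite("pics/w1.png",im)
np.savez("w1.npz",position=s["position"],tool_rot=s["tool_rot"]);print(s["position"],s["tool_rot"],s["joint_positions"].round(2))
p=[.51724674,-.08503358,1.41653369]
print(proj(ext("wrist",s),d2w(p,np.array([[-35,55,60],[-72,33,4],[-72,-33,4],[15,25,72.5],[15,-25,72.5]])/1e3)).round())
cv2.imwrite("pics/w1b.png",cv2.resize(im[:260],None,fx=1.56,fy=1.56,interpolation=cv2.INTER_CUBIC))
E
```

```text
[ 0.48093551 -0.14554742  0.24933955] [-2.38589183e+00 -2.04328916e+00  3.10538717e-04] [ 0.83  0.03 -0.59  1.78  0.02  1.34  0.08]
[[232. 154.]
 [253. 176.]
 [302. 176.]
 [259. 107.]
 [308. 107.]]
```

View pics/w1.png

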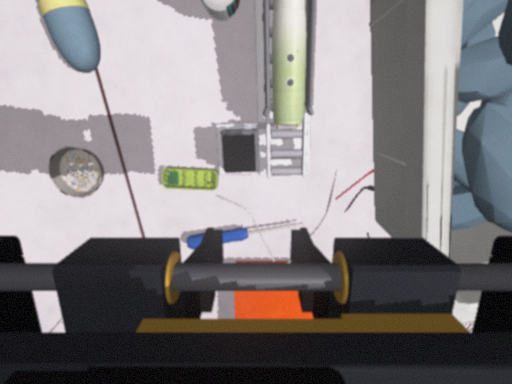

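The wrist view shows the pad near (240,154), the outlet end at (287,175), the half shell at (190,178) and the driver at (245,233). I'll enlarge it for the fit.

```bash
python3 - <<'E'
import cv2
im=cv2.imread("pics/w1.png")[90:190,200:330]
cv2.imwrite("pics/w1c.png",cv2.resize(im,None,fx=6,fy=6,interpolation=cv2.INTER_CUBIC))
E
```

```text
(no output)
```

View pics/w1c.png

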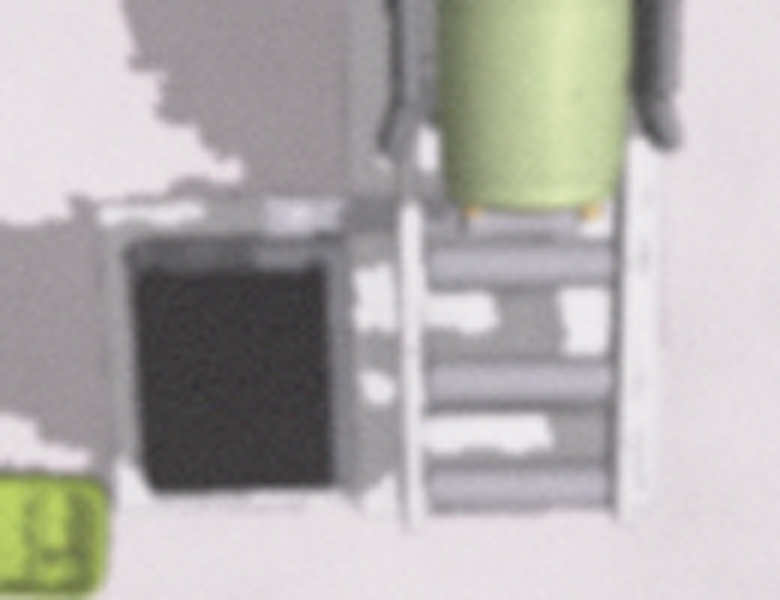

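```bash
python3 - <<'E'
from h import *
s=dict(np.load("w1.npz"));E=ext("wrist",s)
P=np.array([[-14,73,60],[-14,37,60],[-56,37,60],[-56,73,60],[-72,0,37],[15,0,72.5]])/1e3
uv=np.array([[132,265],[330,265],[333,488],[150,490],[520,520],[530,148]])/6+[200,90]
p,r=fit([(E,P,uv)],[.517,-.085,1.417]);print(p,r.tolist())
tp,tR=target(p,-.04,.0275,.10,1);n=get_state();print(delta(n["position"],n["tool_rot"],tp,tR),tp)
print(proj(E,d2w(p,np.array([[-4,0,61],[-35,55,60]])/1e3)))
def ray(uv,z):
    d=E[1].T@np.linalg.inv(E[0])@np.array([*uv,1.]);o=-E[1].T@E[2];return o+d*(z-o[2])/d[2]
for z in(0,.15,.2):print("rim",ray((425,150),z),ray((372,120),z))
E
```

```text
[ 0.52446771 -0.08627732  1.41788436] [[0.3, 0.9], [0.0, 0.9], [-0.3, 1.2], [-1.4, 1.0], [-1.2, 4.9], [2.4, -7.3]]
(array([ 27. ,   6.9, 149.3]), array([-0.001,  0.001, -0.004])) [ 0.49119591 -0.12162188  0.1       ]
[[289.01118447 125.67266926]
 [239.01580713 154.16548876]]
rim [ 0.70249173 -0.15261841  0.        ] [ 0.63553363 -0.10346835  0.        ]
rim [ 0.62232884 -0.12089865  0.15      ] [ 0.58081662 -0.09042694  0.15      ]
rim [ 0.59560788 -0.1103254   0.2       ] [ 0.56257762 -0.0860798   0.2       ]
```

The pad fit is consistent to about 1 px. I'll descend to just above the key.

Request:
send_rows:
  xyz:
    - [8, 2, 5]
    - [18, 5, 20]
    - [27, 7, 40]
    - [28, 7, 60]
    - [28, 7, 80]
    - [28, 7, 100]
    - [28, 7, 120]
    - [28, 7, 138]
    - [28, 7, 147]
    - [28, 7, 149]
  dr:
    - [0, 0, 0]
    - [0, 0, 0]
    - [0, 0, 0]
    - [0, 0, 0]
    - [0, 0, 0]
    - [0, 0, 0]
    - [0, 0, 0]
    - [0, 0, 0]
    - [0, 0, 0]
    - [0, 0, 0]

```text
time: 2.7
position: [0.49, -0.1203, 0.0985]
tool_rot: [-2.386, -2.039, 0.003]
ft_force: [0.2, -0.6, 0.4]
grip_width: 0.456
grip_force: 0.0
```

```bash
python3 - <<'E'
from h import *
s=get_state();p=[.52446771,-.08627732,1.41788436]
tp,tR=target(p,-.04,.0275,.066,1);print(s["time"],s["position"],delta(s["position"],s["tool_rot"],tp,tR))
a=get_image("side")[120:200,200:320,::-1];b=get_image("wrist")[...,::-1][:300,60:460]
np.savez("w2.npz",position=s["position"],tool_rot=s["tool_rot"])
cv2.imwrite("pics/m2.png",np.vstack([cv2.resize(b,(600,450)),np.pad(cv2.resize(a,(222,148),interpolation=cv2.INTER_CUBIC),((0,0),(0,378),(0,0)))]))
E
```

```text
2.7 [ 0.49001384 -0.12031639  0.09848061] (array([-1.1,  1.5, 32.5]), array([-0.004, -0.   , -0.004]))
```

View pics/m2.png

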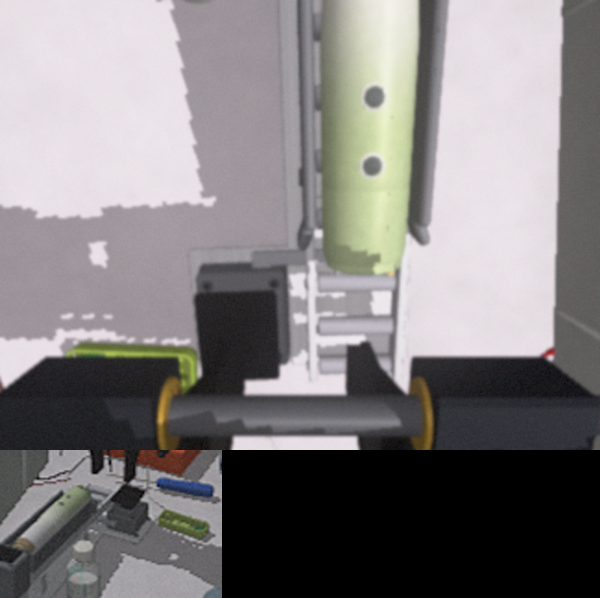

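The right finger is over the outlet rollers at mosaic (365,350), and the left one is over the pad at (240,360). I'll check the pad offset numerically from this closer view.

```bash
python3 - <<'E'
from h import *
s=dict(np.load("w2.npz"));E=ext("wrist",s);p=[.52446771,-.08627732,1.41788436]
P=np.array([[-14,73,60],[-14,37,60],[-56,37,60],[-4,0,78],[-4,-17,61],[-4,17,61]])/1e3
print("dock pts",((proj(E,d2w(p,P))-[60,0])*1.5).round())
A=R.from_rotvec(s["tool_rot"]).as_matrix()
T=np.array([[9.5,-20,17],[9.5,-35,17],[-9.5,-20,17],[9.5,20,17],[9.5,35,17]])/1e3
print("tips",((proj(E,T@A.T+s["position"])-[60,0])*1.5).round())
E
```

```text
dock pts [[195. 294.]
 [279. 293.]
 [280. 383.]
 [374. 281.]
 [408. 271.]
 [326. 271.]]
tips [[247. 346.]
 [209. 346.]
 [248. 390.]
 [350. 346.]
 [388. 346.]]
```

Request:
send_rows:
  xyz:
    - [-1, 1, 8]
    - [-1, 1, 16]
    - [-1, 1, 21]
    - [-1, 1, 24]
    - [-1, 1, 26]
    - [-1, 1, 28]
    - [-1, 1, 30]
    - [-1, 1, 33]
    - [-1, 1, 36]
    - [-1, 1, 38]
  dr:
    - [0, 0, 0]
    - [0, 0, 0]
    - [0, 0, 0]
    - [0, 0, 0]
    - [0, 0, 0]
    - [0, 0, 0]
    - [0, 0, 0]
    - [0, 0, 0]
    - [0, 0, 0]
    - [0, 0, 0]

```text
time: 3.63
position: [0.4927, -0.121, 0.0656]
tool_rot: [-2.386, -2.043, 0.004]
ft_force: [-13.3, 2.7, 43.4]
grip_width: 0.457
grip_force: 22.1
```

Request:
send_rows:
  xyz:
    - [0, 0, 0]
    - [0, 0, 0]
    - [0, 0, 0]
    - [0, 0, 0]
    - [0, 0, 0]
    - [0, 0, 0]
    - [0, 0, 0]
    - [0, 0, 0]
    - [0, 0, 0]
    - [0, 0, 0]
  dr:
    - [0, 0, 0]
    - [0, 0, 0]
    - [0, 0, 0]
    - [0, 0, 0]
    - [0, 0, 0]
    - [0, 0, 0]
    - [0, 0, 0]
    - [0, 0, 0]
    - [0, 0, 0]
    - [0, 0, 0]

```text
time: 4.47
position: [0.4927, -0.121, 0.0658]
tool_rot: [2.386, 2.043, -0.004]
ft_force: [-10.6, 2.0, 30.6]
grip_width: 0.461
grip_force: 16.2
```

```bash
python3 - <<'E'
from h import *
s=get_state();print(s["time"],s["position"],s["ft_force"],s["torque"],s["grip_width"])
a=get_image("side")[120:200,200:320,::-1];b=get_image("wrist")[...,::-1][:300,60:460]
cv2.imwrite("pics/m3.png",np.vstack([cv2.resize(b,(400,300)),cv2.resize(a,(400,266),interpolation=cv2.INTER_CUBIC)]))
E
```

```text
4.4667 [ 0.49269188 -0.12096767  0.06584233] [-10.55802861   1.96550464  30.59875553] [ 0.50626381  3.20284204 -0.08509737] 0.46120207200391045
```

View pics/m3.png

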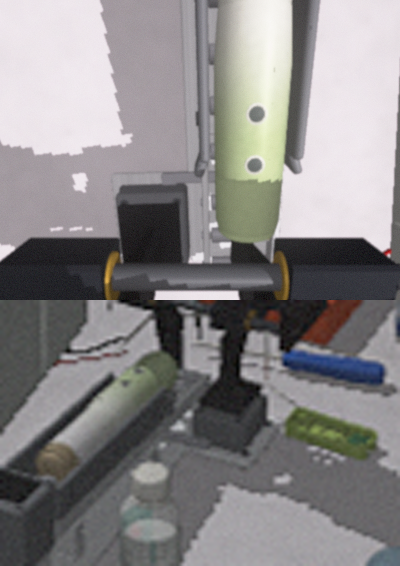

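The tube is out and resting against the finger, with its nose at mosaic (250,240). The key is bottomed: the fingertip is at z≈48.8 mm, with about 2 N on it along the track. I'm handing in.

```bash
python3 -c "
from bench import *
print(close_job())"
```

```text
the job is handed in; nothing more can be done
None
```

I handed the job in at about 4.5 s with the key held fully down and the tube ejected and resting against the other finger, about 27 mm out of its seat by my estimate; the half shell, bottle and screwdriver show no sign of having moved, and the hand-in returned no verdict.

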